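# Shut and lock the gear cover of a bench drill head

### The arm

A 7-joint arm with a two-finger parallel gripper is mounted at the origin on the work surface. World frame = base frame: x ahead of the robot, y to its left, z up, the work surface at z = 0. Lengths are in m, angles in degrees, forces in N, time in s.
With the tool pointing down it reaches from about 0.35 to 0.775 m from the base axis. Payload 3.1 kg.
Tool frame: the origin (TCP) lies on the centre line of the jaws, within the pads' length; the fingertips stand 17 mm ahead of it and the grasp point (between the pads) lies 2 mm behind it (robot.tip_reach is the distance from the TCP to the fingertips, in m); z points along the fingers, y is the line along which they close (so a half turn about z gives the same grasp; the last joint's range is limited). The gripper opens to 85 mm and grips with 20 to 120 N. Pads are 22 mm wide; open, the fingers measure 114 mm over their backs; the gripper's body (76 mm by 85 mm) begins 54 mm behind the grasp point. The pads swing forward as they close: fully open they stand 13 mm farther back than shut.
Start: joints at [-76.072, 17.813, 0.802, 86.603, -0.252, 75.585, -1.558], TCP at [0.155, 0.528, 0.218] pointing down, gripper open.
Joint ranges: [-154.91, 154.91], [-16.99, 109.72], [-72.82, 74.43], [7.12, 147.25], [-82.49, 262.49], [11.32, 116.49], [-174.64, 174.64]. Speed limits (degrees/s): [159.86, 159.86, 180, 180, 180, 180, 180].

### API

Orientations are given as [roll, pitch, yaw] about the fixed x, y, z axes, in that order (R = Rz(yaw) Ry(pitch) Rx(roll)).
In Python, from station import robot, fingers, vision, workorder, recognise gives the robot as it stands. Calls block until the motion is done:
- robot.move_to(position, orientation): joint-space move of the TCP to a pose.
- robot.line_to(position, orientation=None, velocity=0.15, f_stop=None): straight line of the TCP; orientation=None keeps the orientation; velocity is the mean speed in m/s. With f_stop (N) it stops when the force on the tool has changed by that much, and returns True; else False.
- robot.move_j(angles): joint-space move.
- fingers.gripper_to(opening, force=None): opening from 0.0 (shut) to 1.0 (fully open); force is the grip in N (None keeps the last); returns when the fingers have stopped.
- robot.pause(seconds).
- robot.inverse_kinematics(position, orientation): joint angles nearest the present ones, or None.
- vision.grab_frame(name): name is "side" or "top" or "wrist"; returns the picture (400x640x3 uint8, red, green, blue); there is no depth.
- vision.calibration(name): a dict with "mtx" (3x3 intrinsics, pixels), "extrinsics" (4x4, takes a point from world to camera coordinates); the wrist camera has in their place "T_tool_cam" (4x4, takes a point from camera to tool coordinates, whose origin is the TCP and whose axes are the flange's). Camera axes: x right, y up, looking along -z (the intrinsics and any distortion apply to the point x, -y, -z); pixel columns grow to the right and rows downward; lengths in m; the calibration is good to about 2 mm. A picture is of the moment at which its call begins: read the wrist's pose just before it. calibration takes no time and is no camera call.
A pose or a line that the arm cannot do raises robot.PlanningError and nothing moves.
- workorder.close_job(): hands the job in; it is judged then, once.
Trained networks look in the newest picture that a camera, given by its name, has taken for a name from the list of things; names that differ only in an ending like _2 or _b are one class to them, and where a whole thing is asked for, a point or a joint stands for the part that bears it (a point fixed in the world has none). Each returns a list of dicts, best first, with "p" (0 to 1); they miss things now and then, are a little off and sometimes report something else, mostly with a low value. They report only what shows in the picture. A call takes as long as a camera call.
- recognise(label, camera): "rect" ([centre column, centre row, width, height] in pixels, round what is visible of it).
Readings, each from a call of its own:
- robot.current_time_s(): time.
- robot.current_joint_positions(): joint angles.
- robot.current_dq(): joint speeds.
- robot.current_joint_torque(): joint torques, N m.
- robot.current_tool_pos(): TCP position.
- robot.current_eef_rot(): TCP orientation.
- robot.current_contact_force(): force on the tool from outside, world axes, zero at the start.
- robot.current_torque(): the same for the moment, N m.
- robot.current_finger_gap(): opening from 0.0 (shut) to 1.0 (fully open).
- robot.current_gripper_force(): force on a finger pad.
Only numpy, scipy, OpenCV 4.12 (cv2) and the standard library are available. Lean on these libraries where they do the work, as an engineer would, in place of code of your own. Each camera call takes 0.05 s, during which the arm holds its last target. There are 200 camera calls.

### The job

The drill's gear cover stands ajar. Swing it fully shut, then press the wing-headed quarter-turn fastener straight down, only until you feel it touch the leaf spring at the bottom, turn it a quarter turn clockwise while it is down, and let it rise until its cam catches. Press gently and do not force the turn before it is fully down, for the parts inside bend; leave the tin, the wrench and the wood block where they are.

Things in the scene. Friction and masses are not known exactly. Their poses are not given: they have to be found in the camera images.
- housing: Green steel gear head of a bench drill, fixed on the bench, yaw up to 0.35 rad: open box 190 (x) by 200 (y) by 80 mm high, gears inside; a motor of 72 mm diameter lies behind it (to x = 173 mm, lower than the box). Origin: centre of the underside. x points from the front (fastener side) to the hinge side, z up. The cover's hinge line runs along y at x = 95, z = 83 mm.
- lid (a joint): Cover angle, rad: 0 shut (level), grows as the front edge rises about the rear hinge; starts 0.3 to 0.7. The cover is a yellow steel sheet 196 by 206 by 4 mm; shut, its top face is 85 mm above the bench. Hinge friction (0.6 N m) holds it where it is left; about 5 N down near the front edge closes it.
- lid_edge (a point): A free spot on the cover's top face good for pushing it shut: 145 mm before the hinge line and 60 mm to the +y side of the middle. Its z is the cover's normal, its x along the cover towards the hinge. Moves with the cover.
- stud: Sliding barrel (16 mm diameter, steel) of the captive fastener in the cover, 160 mm before the hinge line, mid-width. Origin on its axis, in the cover's top face while not pressed; sinks with the head. A spring pushes it out: 6 N plus 0.25 N per mm pressed, 22 mm travel at most. More than about 20 N from its pin on the parts inside bends them.
- stud_turn (a joint): Turn of the fastener's head, rad: 0 as it starts (the wing points front to back, along the housing's x), grows clockwise as seen from above; 1.57 is locked (the wing lies along the housing's y). It can turn only when pressed far enough; it stops at 1.66.
- stud_head (a point): Centre of the fastener's wing, the place to grip: upright steel bar 34 mm long (its x), 10 mm thick (y), 20 mm high, on a round flange of 36 mm diameter whose top is 10 mm below this point. Cover shut and head not pressed: 37 mm above the cover's top face, 122 mm above the bench. Turns and sinks with the head. 23 mm of free space between flange and cover.
- receiver: Steel block fixed in the housing under the fastener, origin on its underside (6 mm above the bench). Carries a slotted plate at a height that differs each time, not measured: the head must go down 5 to 17 mm before its pin clears the plate and can turn; 1 mm farther it meets a leaf spring (20 N per mm): a sudden steep force rise. Let go at 1.57, the pin rises 3.5 mm into a groove and is caught.
- tin: Flat yellow tin, 102 by 67 by 35 mm, loose on the bench; origin at the centre of its underside. Bystander.
- wrench: Steel wrench lying loose on the bench. Bystander.
- hardwood: Hardwood block 60 by 40 by 30 mm, loose on the bench; origin at the centre of its underside. Bystander.

How it is judged:
By the outcome, as a careful person would: the job done as asked, in the order asked, and still so for the second after the job is handed in, with the robot touching nothing.
It also fails if it takes over 48 s, if anything falls off the work surface, if the arm or the gripper's body presses on something with over 40 N, if the wrist force passes 120 N, or if a joint passes its speed limit or range.

## Working session

There is one attempt and no reset: what is moved stays moved. The work goes in short steps, each a Python script; the robot and the scene stay as the last script left them, time stands still between calls to the robot, and variables do not carry over. Pictures are saved under pics/ and viewed, at most 10 in all, crops included, and the job is handed in when it is done.

```bash
mkdir -p pics; ls
python3 - <<'E'
from station import robot, fingers, vision, workorder, recognise
import cv2,numpy as np
ims=[]
for c in ("side","top","wrist"):
    im=vision.grab_frame(c); ims.append(im)
    for l in ("housing","lid","stud","stud_head","tin","wrench","hardwood"):
        r=recognise(l,c); print(c,l,[(np.round(q["rect"]).tolist(),round(q["p"],2)) for q in r[:2]])
    k=vision.calibration(c); print({a:np.round(b,4).tolist() if not isinstance(b,str) else b for a,b in k.items()})
    cv2.imwrite(f"pics/{c}0.png",im[:,:,::-1])
print(robot.current_time_s(),robot.current_tool_pos(),robot.current_eef_rot())
E
```

```text
pics
side housing [([356.0, 207.0, 128.0, 123.0], 0.85)]
side lid [([350.0, 183.0, 95.0, 66.0], 0.68)]
side stud [([344.0, 172.0, 16.0, 15.0], 0.74)]
side stud_head [([343.0, 170.0, 20.0, 12.0], 0.68)]
side tin [([367.0, 362.0, 53.0, 50.0], 0.91)]
side wrench [([231.0, 120.0, 52.0, 33.0], 0.59)]
side hardwood [([292.0, 102.0, 16.0, 18.0], 0.74)]
{'mtx': [[507.0111, 0.0, 320.5281], [0.0, 507.0111, 190.2805], [0.0, 0.0, 1.0]], 'extrinsics': [[0.9361, -0.3517, 0.007, -0.4881], [0.2732, 0.7395, 0.6152, -0.2138], [-0.2216, -0.574, 0.7883, -1.1948], [0.0, 0.0, 0.0, 1.0]]}
top housing [([340.0, 174.0, 97.0, 104.0], 0.8)]
top lid [([340.0, 178.0, 95.0, 67.0], 0.71), ([173.0, 187.0, 28.0, 26.0], 0.45)]
top stud [([339.0, 180.0, 16.0, 24.0], 0.5), ([341.0, 178.0, 15.0, 18.0], 0.41)]
top stud_head [([339.0, 178.0, 13.0, 16.0], 0.47)]
top tin [([471.0, 221.0, 33.0, 37.0], 0.72)]
top wrench [([169.0, 259.0, 30.0, 65.0], 0.89)]
top hardwood [([169.0, 260.0, 31.0, 65.0], 0.6)]
{'mtx': [[366.4286, 0.0, 316.8921], [0.0, 366.4286, 198.4414], [0.0, 0.0, 1.0]], 'extrinsics': [[-0.0155, -0.9998, -0.0155, 0.0346], [0.9883, -0.0177, 0.1518, -0.543], [-0.1521, -0.013, 0.9883, -0.9336], [0.0, 0.0, 0.0, 1.0]]}
wrist housing []
wrist lid []
wrist stud []
wrist stud_head []
wrist tin []
wrist wrench [([290.0, 331.0, 78.0, 68.0], 0.97)]
wrist hardwood []
{'mtx': [[315.9656, 0.0, 317.4936], [0.0, 315.9656, 201.0448], [0.0, 0.0, 1.0]], 'T_tool_cam': [[-0.0007, 0.9516, 0.3074, 0.0783], [1.0, 0.0006, 0.0004, -0.0009], [0.0002, 0.3074, -0.9516, -0.1564], [0.0, 0.0, 0.0, 1.0]]}
1.2 [0.15450296 0.52787314 0.21751586] [ 1.79996989e+02 -6.18057752e-04  1.63684978e+02]
```

Run:
```python
import cv2,numpy as np
a=cv2.imread("pics/side0.png")[90:300,250:450];b=cv2.imread("pics/top0.png")[90:300,240:440]
cv2.imwrite("pics/v1.png",cv2.resize(np.hstack([a,b]),(800,420),interpolation=cv2.INTER_CUBIC))
```

```text
(no output)
```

View pics/v1.png

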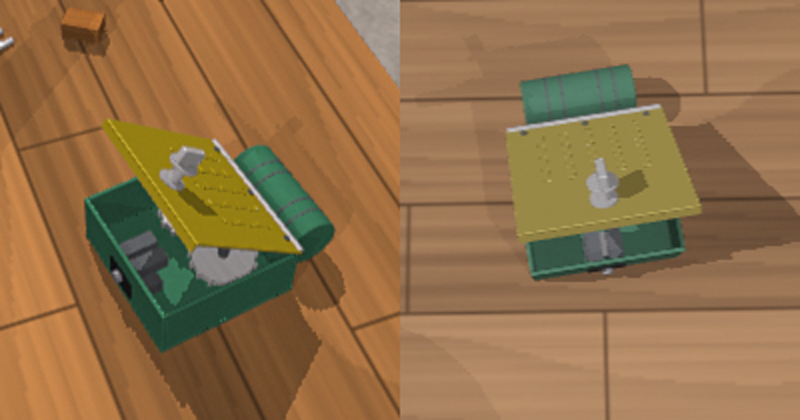

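View pics/top0.png

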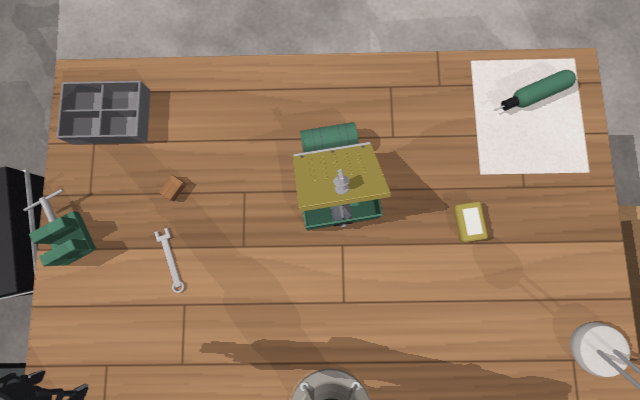

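```bash
cat > h.py <<'E'
from station import robot, fingers, vision, workorder, recognise
import numpy as np, cv2
def proj(c,P):
    k=vision.calibration(c); E=np.array(k["extrinsics"]); K=np.array(k["mtx"])
    p=np.atleast_2d(P)@E[:3,:3].T+E[:3,3]; p=p*[1,-1,-1]; q=p@K.T; return q[:,:2]/q[:,2:]
def lidpt(th,d,y,h):  # d before hinge, h above hinge line
    return np.array([.095-d*np.cos(th)-h*np.sin(th)*-1*-1, y, .083+d*np.sin(th)+h*np.cos(th)]) if 0 else \
      np.array([.095-d*np.cos(th)+h*np.sin(th), y, .083+d*np.sin(th)+h*np.cos(th)])
def world(v,p):
    c,s=np.cos(v[2]),np.sin(v[2]); return np.array([v[0]+c*p[0]-s*p[1],v[1]+s*p[0]+c*p[1],p[2]])
E
python3 - <<'E'
from h import *
from scipy.optimize import least_squares
L=lambda d,y:(lambda th:lidpt(th,d,y,.002)); B=lambda *p:(lambda th:np.array(p))
obs=[("top",L(0,.103),(293.5,155)),("top",L(0,-.103),(370,142.5)),("top",L(.196,.103),(299.5,208.5)),("top",L(.196,-.103),(390,196)),
("side",L(.196,.103),(302,151)),("side",L(.196,-.103),(346,214)),("side",L(0,-.103),(400,215)),("side",L(0,.103),(357,161)),
("side",B(-.095,.1,.08),(293,191)),("side",B(-.095,-.1,.08),(330,249)),("side",B(-.095,-.1,0),(331.5,265)),
("side",lambda th:lidpt(th,.160,0,.039),(343,170)),("top",lambda th:lidpt(th,.16,0,.039),(340,178))]
f=lambda v:np.concatenate([proj(c,world(v,g(v[3])))[0]-o for c,g,o in obs])
r=least_squares(f,[.5,0,0,.5],loss="soft_l1"); print(r.x); print(np.round(r.fun.reshape(-1,2),1) if 0 else np.round(f(r.x).reshape(-1,2),1).tolist())
v=r.x
e=world(v,lidpt(v[3],.145,.06,.002)); h=world(v,[-.065,0,.122]); print("edge",e,"head shut",h, "edge shut",world(v,[-.05,.06,.085]))
print("now head",world(v,lidpt(v[3],.16,0,.039)))
E
```

```text
[ 0.57293899 -0.0289684   0.13926604  0.62813047]
[[-1.0, -0.7], [0.9, -0.4], [-0.9, 0.2], [0.2, -1.7], [-0.4, -0.3], [0.2, 0.2], [1.2, 1.3], [-0.4, -1.7], [-1.4, -2.5], [0.7, -0.0], [-1.5, 1.4], [-0.3, 0.1], [0.9, 0.5]]
edge [0.54366655 0.02751498 0.16982505] head shut [ 0.50856831 -0.03799145  0.122     ] edge shut [0.51509411 0.02350988 0.085     ]
now head [ 0.56150804 -0.03057071  0.20857727]
```

Run:
```python
from h import *
print(robot.tip_reach)
for y in (8,-172,-82,98): 
    q=robot.inverse_kinematics([.509,-.038,.14],[180,0,y]); print(y,None if q is None else np.round(q,0))
fingers.gripper_to(0.0,40)
q=None
robot.move_to([.538,.027,.26],[180,0,98])
print(robot.current_time_s(),robot.current_contact_force())
for z0,z1 in ((.26,.12),):
    print(robot.line_to([.520,.024,.117],velocity=.12,f_stop=25))
print(robot.current_tool_pos(),robot.current_contact_force())
for i in range(3):
    s=robot.line_to([.513,.023,.095],velocity=.025,f_stop=12); print(s,robot.current_tool_pos(),robot.current_contact_force())
    if s: break
cv2.imwrite("pics/side1.png",vision.grab_frame("side")[120:300,260:440,::-1].repeat(3,0).repeat(3,1))
print(robot.current_time_s())
```

```text
0.017
8 [-38.  23.  53. 101. -20.  66. -61.]
-172 [-34.  21.  46. 101. -16.  65. 116.]
-82 [ -45.   27.   65.  101.  -26.   69. -145.]
98 [-36.  21.  49. 101. -18.  66.  27.]
4.225 [ 0.21748955 -0.58024616 -0.59563429]
False
[0.52066786 0.0239999  0.11757403] [ 0.02257857 -0.55660399  0.09557552]
False [0.51276099 0.02297033 0.09492752] [ 0.2334337  -1.0429907  -0.49200776]
False [0.51298415 0.02297447 0.09503577] [ 0.2356243   0.0704971  -0.10282017]
False [0.5130176  0.02300501 0.09502916] [-0.53162525 -0.49419002  0.0449353 ]
7.2
```

View pics/side1.png

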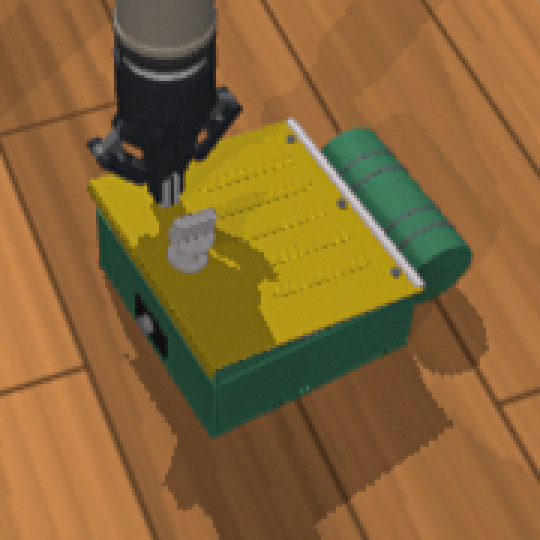

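Run:
```python
from h import *
print(robot.current_finger_gap())
for z in np.arange(.0935,.075,-.0015):
    s=robot.line_to([.513,.023,z],velocity=.02,f_stop=12); print(s,robot.current_tool_pos()[2],robot.current_contact_force()[2])
    if s: break
cv2.imwrite("pics/side2.png",vision.grab_frame("side")[140:280,270:430,::-1].repeat(4,0).repeat(4,1))
print(robot.current_time_s())
```

```text
0.0015013709616067852
False 0.09339514721127791 -0.7287904834711578
False 0.09188199478673864 0.6588669360805871
False 0.09035801508071072 1.13257855889742
False 0.08885523604500806 0.5610834359029752
False 0.08738017095917266 -0.23946803390612384
False 0.08586781163720625 -1.7480255661724027
False 0.08437873834576279 -0.0683509698185905
False 0.08286849955471084 -0.17037387072947166
False 0.08136704196036845 0.5514386801085711
False 0.07988004215938432 0.04208243782835522
False 0.0783920753754995 0.07341924910690947
False 0.07687482098079773 -0.6936538596801332
False 0.07536516375779231 -0.30904966240376525
10.5
```

View pics/side2.png

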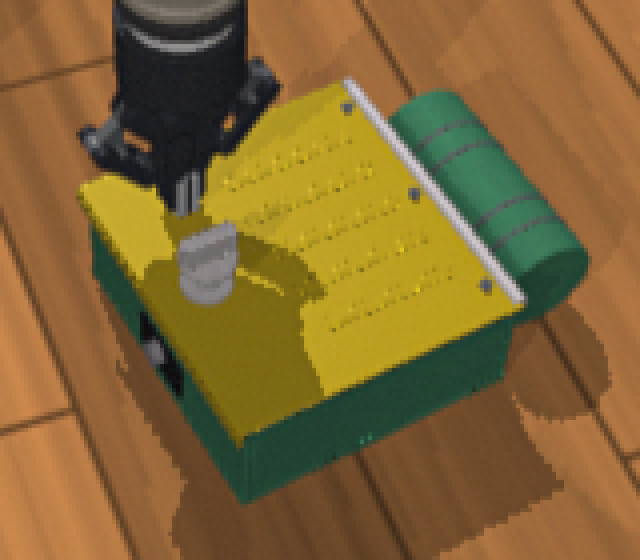

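Run:
```python
from h import *
v=[.57294,-.02897,.13927]
for th in (0,.1,.2,.3):
    print(th,[np.round(proj("side",world(v,lidpt(th,d,y,.002)))[0]).tolist() for d,y in((.196,.103),(.196,-.103),(0,-.103))],"head",proj("side",world(v,lidpt(th,.16,0,.039)))[0].round())
p=np.array(robot.current_tool_pos()); print("tcp",p,"tip px",proj("side",p-[0,0,.017])[0],proj("top",p-[0,0,.017])[0])
print(robot.current_joint_torque(), robot.current_contact_force(),robot.current_eef_rot())
im=vision.grab_frame("top")[120:260,250:430,::-1].repeat(4,0).repeat(4,1); cv2.imwrite("pics/top2.png",im)
```

```text
0 [[289.0, 187.0], [329.0, 250.0], [401.0, 216.0]] head [321. 202.]
0.1 [[289.0, 182.0], [330.0, 245.0], [401.0, 216.0]] head [323. 197.]
0.2 [[290.0, 177.0], [331.0, 240.0], [401.0, 216.0]] head [326. 192.]
0.3 [[291.0, 171.0], [333.0, 234.0], [401.0, 216.0]] head [329. 187.]
tcp [0.51290199 0.02301629 0.07539478] tip px [314.30741734 198.50206398] [317.95368391 209.04982938]
[ 1.93636828e-03 -3.34631753e+01  6.59104496e+00 -1.89211303e+01
  9.40572121e-03 -1.38501367e-03  4.76378536e-04] [-0.29549388 -0.13486218 -0.19247582] [-1.79986661e+02  5.79790653e-04  9.80000309e+01]
```

View pics/top2.png

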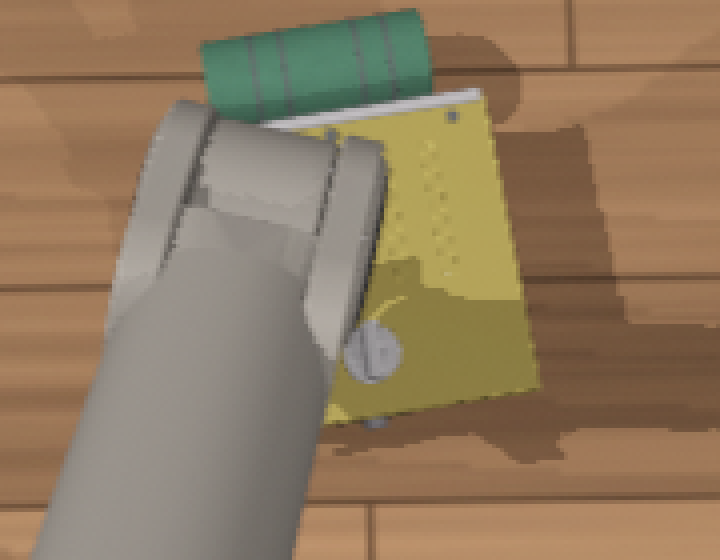

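Run:
```python
from h import *
for z in (.08,.09,.10,.15):
    robot.line_to([.513,.023,z],velocity=.1); print(robot.current_tool_pos(),robot.current_contact_force())
p=np.array(robot.current_tool_pos())
print([proj("side",p-[0,0,d])[0].round(1).tolist() for d in (-.05,0,.017)])
im=vision.grab_frame("side")[120:260,270:430,::-1].repeat(4,0).repeat(4,1); cv2.imwrite("pics/side3.png",im)
print(robot.current_time_s())
```

```text
[0.51342253 0.02296159 0.08046237] [ 0.17556018 -1.78345279  0.59953959]
[0.51377286 0.02293442 0.09067306] [-0.79281862 -0.03620319 -0.31177192]
[0.51359313 0.02297819 0.10040109] [-0.13138398  0.2518168  -0.65757611]
[0.51253926 0.02314579 0.14955233] [ 0.03606285 -0.10022809 -0.79341887]
[[314.0, 161.5], [314.0, 175.4], [314.1, 179.9]]
12.0
```

View pics/side3.png

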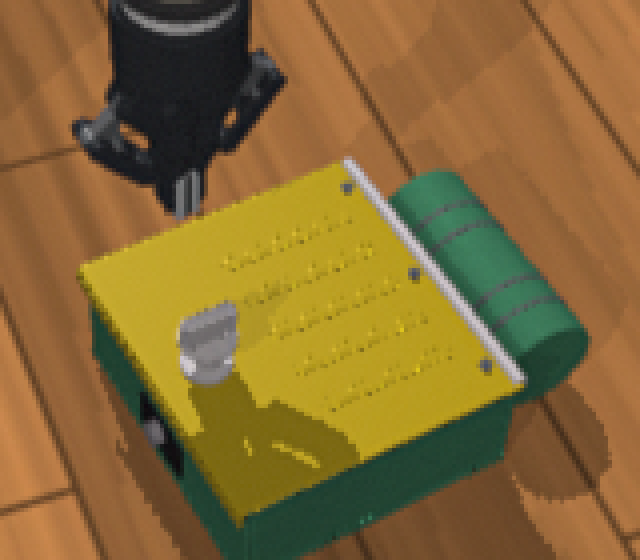

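Run:
```python
from h import *
print(np.round(robot.current_joint_torque(),2))
robot.line_to([.513,.023,.26],velocity=.25)
robot.move_to([.509,-.038,.22],[180,0,-172]); fingers.gripper_to(.5,40)
from scipy.spatial.transform import Rotation as Ro
p=np.array(robot.current_tool_pos());R=Ro.from_euler("xyz",robot.current_eef_rot(),degrees=True).as_matrix()
im=vision.grab_frame("wrist"); k=vision.calibration("wrist");T=np.array(k["T_tool_cam"])
print(p,robot.current_eef_rot(),robot.current_contact_force())
def pw(P):
    c=T[:3,:3].T@(R.T@(np.array(P)-p)-T[:3,3]); c=c*[1,-1,-1]; q=np.array(k["mtx"])@c; return (q[:2]/q[2]).round(1)
v=[.57294,-.02897,.13927]
print("head",pw(world(v,[-.065,0,.122])),"wing top",[pw(world(v,[-.065+a,0,.132])) for a in(-.017,.017)],"hinge end",pw(world(v,[.095,.1,.085])),"front mid",pw(world(v,[-.101,0,.085])))
print("tip",pw(p+R@[0,0,.017]),"tcp",pw(p))
print("frontcorners",[pw(world(v,[-.101,s*.103,.085])) for s in(1,-1)])
for l in("stud","stud_head","lid"): print(l,recognise(l,"wrist")[:2])
cv2.imwrite("pics/wrist4.png",im[:,:,::-1]); print(robot.current_time_s())
```

```text
[ 4.000e-02 -3.134e+01  5.800e+00 -2.136e+01  2.000e-02 -1.000e-02
  0.000e+00]
[ 0.50903035 -0.03796074  0.22006578] [ 1.79999499e+02  3.45023120e-03 -1.71999715e+02] [0.94679283 0.46324636 0.31948581]
head [318.9 196.5] wing top [array([318.9, 179.8]), array([318.9, 219.7])] hinge end [408.8 324.6] front mid [318.8 147.3]
tip [319.2 237.1] tcp [319.4 250. ]
frontcorners [array([430.9, 147.2]), array([206.7, 147.3])]
stud [{'rect': [318.0, 197.5, 38.4, 47.8], 'p': 0.8}, {'rect': [632.6, 278.1, 14.7, 27.9], 'p': 0.48}]
stud_head [{'rect': [318.5, 198.1, 41.2, 50.9], 'p': 0.63}]
lid [{'rect': [316.2, 232.9, 229.1, 175.5], 'p': 0.77}]
14.725
```

View pics/wrist4.png

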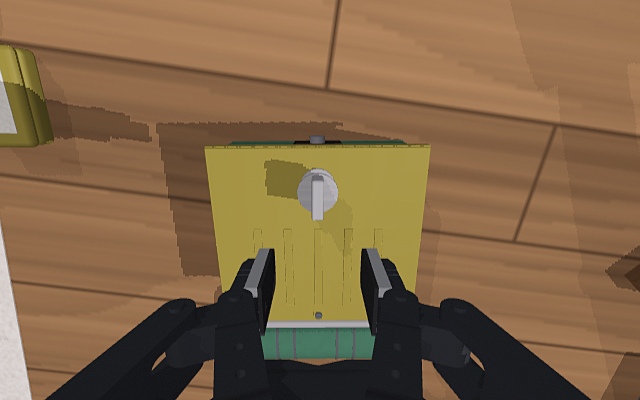

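Run:
```python
from h import *
fingers.gripper_to(0.0,40)
robot.move_to([.513,.023,.125],[180,0,98])
def rd():
    F=[];Q=[]
    for _ in range(8): F.append(robot.current_contact_force()[2]);Q.append(robot.current_joint_torque());robot.pause(.01)
    return np.mean(F).round(2),np.round(np.mean(Q,0),2)
t=robot.current_time_s()
for z in [.115,.105,.1,.095,.09,.085,.082,.079,.0765,.075,.074,.073,.072,.071]:
    s=robot.line_to([.513,.023,z],velocity=.04,f_stop=15); f,q=rd(); print(s,z,np.round(robot.current_tool_pos()[2],4),f,q)
    if s or abs(f)>10: break
print(t,robot.current_time_s())
```

```text
False 0.115 0.1149 -0.06 [-1.000e-02 -3.187e+01  6.140e+00 -2.000e+01  1.000e-02  2.000e-02
  0.000e+00]
False 0.105 0.1049 0.08 [-2.00e-02 -3.22e+01  6.26e+00 -1.97e+01  1.00e-02  2.00e-02  0.00e+00]
False 0.1 0.0999 0.01 [-1.000e-02 -3.244e+01  6.350e+00 -1.961e+01  1.000e-02  1.000e-02
  0.000e+00]
False 0.095 0.0949 0.13 [-1.000e-02 -3.262e+01  6.410e+00 -1.945e+01  1.000e-02  1.000e-02
  0.000e+00]
False 0.09 0.0899 0.19 [-1.000e-02 -3.280e+01  6.470e+00 -1.929e+01  1.000e-02  1.000e-02
  0.000e+00]
False 0.085 0.0849 -0.04 [-1.000e-02 -3.298e+01  6.530e+00 -1.914e+01  1.000e-02  1.000e-02
  0.000e+00]
False 0.082 0.082 -0.09 [-0.000e+00 -3.313e+01  6.580e+00 -1.907e+01  1.000e-02  0.000e+00
  0.000e+00]
False 0.079 0.0789 0.17 [-0.000e+00 -3.324e+01  6.610e+00 -1.898e+01  1.000e-02  0.000e+00
  0.000e+00]
False 0.0765 0.0764 0.3 [-0.000e+00 -3.334e+01  6.650e+00 -1.890e+01  1.000e-02  0.000e+00
  0.000e+00]
False 0.075 0.075 -0.22 [ 0.000e+00 -3.343e+01  6.680e+00 -1.889e+01  1.000e-02 -0.000e+00
  0.000e+00]
False 0.074 0.074 0.27 [ 0.000e+00 -3.348e+01  6.690e+00 -1.887e+01  1.000e-02 -0.000e+00
  0.000e+00]
False 0.073 0.0729 0.12 [ 0.000e+00 -3.352e+01  6.700e+00 -1.883e+01  1.000e-02 -0.000e+00
  0.000e+00]
False 0.072 0.0719 0.15 [ 0.000e+00 -3.356e+01  6.720e+00 -1.880e+01  1.000e-02 -0.000e+00
  0.000e+00]
False 0.071 0.0713 4.22 [  0.08 -32.11   6.41 -18.15  -0.04  -0.38   0.  ]
16.5917 21.425
```

Run:
```python
from h import *
for z in np.arange(.070,.058,-.001):
    s=robot.line_to([.513,.023,z],velocity=.04,f_stop=14); robot.pause(.03); f=np.mean([robot.current_contact_force()[2] for _ in range(5)]); print(s,round(z,4),np.round(robot.current_tool_pos()[2],4),round(f,2))
    if s or abs(f)>10: break
p=np.array(robot.current_tool_pos())
robot.line_to([.513,.023,.25],velocity=.3)
fingers.gripper_to(.5,60)
robot.move_to([.509,-.038,.20],[180,0,-172])
cv2.imwrite("pics/wrist5.png",vision.grab_frame("wrist")[100:300,180:460,::-1].repeat(2,0).repeat(2,1))
print(robot.current_finger_gap(),robot.current_time_s())
```

```text
False 0.07 0.0713 10.97
0.5024222624576055 24.4417
```

View pics/wrist5.png

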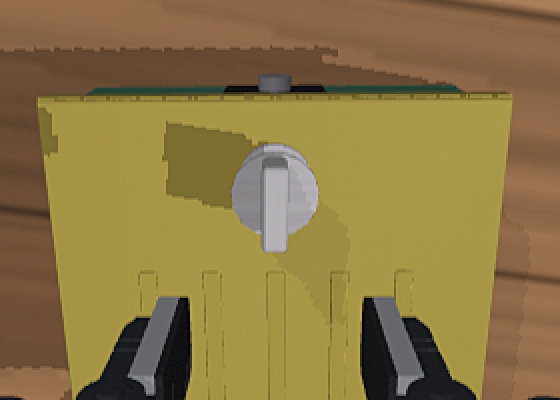

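```bash
cat >> h.py <<'E'
def fz(n=6):
    a=[]
    for _ in range(n): a.append(robot.current_contact_force()); robot.pause(.01)
    return np.mean(a,0).round(2)
E
python3 - <<'E'
from h import *
X=[.5086,-.038]
fingers.gripper_to(.35,60)
robot.line_to(X+[.112],velocity=.15,f_stop=8)
s=robot.line_to(X+[.100],velocity=.05,f_stop=4); print(s,robot.current_tool_pos(),fz())
fingers.gripper_to(0.0,60); print(robot.current_finger_gap(),robot.current_gripper_force(),robot.current_tool_pos(),fz(),robot.current_torque())
im=vision.grab_frame("side")[140:260,260:420,::-1].repeat(4,0).repeat(4,1); cv2.imwrite("pics/side6.png",im)
print(robot.current_time_s())
E
```

```text
False [ 0.50838797 -0.03796284  0.09983005] [-0.04 -0.17  0.19]
0.10031342835030178 60.94474911689758 [ 0.50885443 -0.03829985  0.10041395] [-0.54 -0.83  1.89] [-0.04038332  0.06381557  0.0408598 ]
26.3083
```

View pics/side6.png

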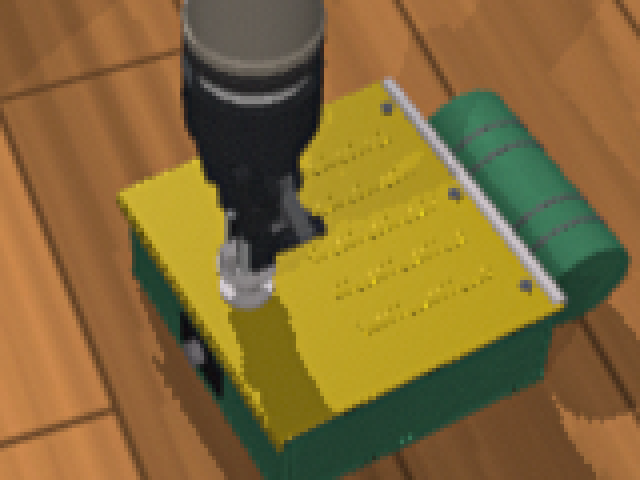

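Run:
```python
from h import *
p=robot.current_tool_pos(); X=[.5086,-.038]; z=.100; fs=[]; t=robot.current_time_s()
for i in range(1,24):
    z=.100-.001*i
    s=robot.line_to(X+[z],velocity=.03,f_stop=7 if i>2 else None); f=fz(4); fs.append(f[2])
    print(i,s,np.round(robot.current_tool_pos(),4),f,robot.current_time_s())
    if i>3 and (s or f[2]-np.median(fs[-5:-1])>2.2 or f[2]>18): break
print(robot.current_finger_gap())
```

```text
1 False [ 0.5089 -0.0383  0.0995] [-0.84 -0.38  5.32] 26.5917
2 False [ 0.5089 -0.0382  0.0986] [-0.71 -0.8   5.37] 26.875
3 False [ 0.5089 -0.0382  0.0976] [-1.1  -0.83  5.79] 27.1583
4 False [ 0.5089 -0.0383  0.0966] [-1.7   0.03  6.25] 27.4417
5 False [ 0.5089 -0.0383  0.0957] [-1.78 -0.22  6.37] 27.725
6 False [ 0.5089 -0.0383  0.0947] [-1.22 -0.5   6.59] 28.0083
7 False [ 0.5089 -0.0382  0.0938] [-1.82 -0.39  6.62] 28.2917
8 False [ 0.5089 -0.0383  0.0928] [-1.42  0.04  6.93] 28.575
9 False [ 0.5089 -0.0383  0.0918] [-1.87 -0.34  7.17] 28.8583
10 False [ 0.5089 -0.0383  0.0909] [-1.57 -0.41  8.06] 29.1417
11 False [ 0.5089 -0.0383  0.0899] [-2.19 -0.26  7.94] 29.425
12 False [ 0.5089 -0.0383  0.089 ] [-1.98 -0.33  7.74] 29.7083
13 False [ 0.5089 -0.0383  0.088 ] [-2.29 -0.1   8.11] 29.9917
14 False [ 0.509  -0.0382  0.087 ] [-2.58 -0.54  8.65] 30.275
15 False [ 0.509  -0.0382  0.0861] [-2.25 -0.38  8.76] 30.5583
16 False [ 0.5089 -0.0383  0.0851] [-3.03 -0.25  8.81] 30.8417
17 False [ 0.509  -0.0383  0.0845] [-3.01 -0.16 10.63] 31.125
18 False [ 0.509  -0.0383  0.0842] [-4.94  0.19 15.44] 31.4083
0.09658669752396722
```

Run:
```python
from h import *
P=[.5088,-.0382,.0824]
robot.line_to(P,velocity=.03)
print(fz(),robot.current_tool_pos())
for a in (10,25,40,55,70,82,91):
    y=188-a; y=y-360 if y>180 else y
    robot.line_to(P,[180,0,y],velocity=.15); f=fz(3); m=np.round(robot.current_torque(),2)
    print(a,np.round(robot.current_tool_pos(),4),np.round(robot.current_eef_rot()[2],1),f,m,robot.current_time_s())
    if np.hypot(f[0],f[1])>15 or abs(m[2])>1.2 or f[2]>22: print("stop");break
```

```text
[-4.29 -0.25 14.08] [ 0.50901935 -0.03828695  0.08427695]
10 [ 0.5091 -0.0386  0.0843] 178.0 [-4.13 -0.85 13.81] [-0.05  1.06 -0.07] 32.0583
25 [ 0.509  -0.0392  0.0843] 163.0 [-4.26 -0.84 14.07] [-0.23  1.12 -0.1 ] 32.4917
40 [ 0.5087 -0.0397  0.0842] 147.9 [-4.87 -1.53 14.74] [-0.32  1.2  -0.02] 32.925
55 [ 0.5084 -0.0401  0.0842] 132.9 [-5.6  -2.11 15.68] [-0.43  1.25 -0.07] 33.3583
70 [ 0.508  -0.0404  0.0842] 117.9 [-6.33 -1.99 15.46] [-0.53  1.49 -0.09] 33.7917
82 [ 0.5076 -0.0406  0.0841] 105.9 [-7.2  -2.55 17.04] [-0.58  1.64 -0.02] 34.175
91 [ 0.5073 -0.0407  0.0841] 96.9 [-7.78 -2.66 17.53] [-0.53  1.81 -0.04] 34.5083
```

Run:
```python
from h import *
for i,z in enumerate((.0835,.0845,.0855,.0865,.0875,.0885,.0895)):
    robot.line_to([.508,-.0395,z],velocity=.03); f=fz(3); print(np.round(robot.current_tool_pos(),4),f,robot.current_time_s())
    if f[2]<2: break
cv2.imwrite("pics/side7.png",vision.grab_frame("side")[140:260,260:420,::-1].repeat(4,0).repeat(4,1))
```

```text
[ 0.5072 -0.0408  0.0845] [-4.74 -1.28 11.26] 34.7833
[ 0.5072 -0.0407  0.0852] [-4.04 -1.48  9.03] 35.0583
[ 0.5071 -0.0407  0.0861] [-4.41 -1.86  8.43] 35.3333
[ 0.5071 -0.0407  0.0871] [-3.72 -1.51  8.24] 35.6083
[ 0.5071 -0.0407  0.0881] [-3.48 -1.18  8.41] 35.8833
[ 0.5071 -0.0407  0.0891] [-3.5  -1.87  8.23] 36.1583
[ 0.5071 -0.0406  0.0894] [-3.72 -2.58  4.4 ] 36.4333
```

Run:
```python
from h import *
robot.line_to([.5074,-.0404,.0898],velocity=.03); print(fz(3))
fingers.gripper_to(.4)
print(fz(3)); robot.line_to([.5074,-.0404,.20],velocity=.15)
im=vision.grab_frame("wrist")
cv2.imwrite("pics/wrist8.png",im[50:350,120:520,::-1].repeat(2,0).repeat(2,1)); print(robot.current_time_s(),robot.current_contact_force())
```

```text
[-2.09 -3.37  1.18]
[-0.17 -0.3  -0.  ]
38.0833 [ 0.74844657  0.11723414 -0.39547035]
```

View pics/wrist8.png

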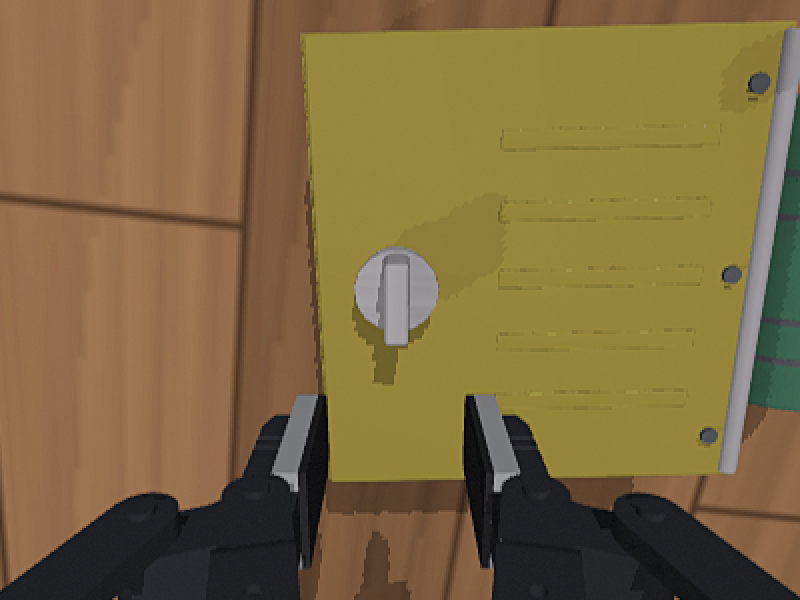

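The wrist picture shows the wing at about (396, 300) of the crop, lying along the housing's y. The head is still sunk near the cover, so the cam has caught, the cover is flat and the gripper is clear.

```bash
python3 -c "
from station import workorder
print(workorder.close_job())"
```

```text
the job is handed in; nothing more can be done
None
```

The job is handed in: the cover is shut, and the fastener was pressed until it touched the leaf spring, turned a quarter turn clockwise and let rise until it caught, with at most about 17.5 N on the tool; the tin, wrench and block were not touched.

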